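# Centre the nodding penguin on the revolving display stand

## Robot

A 6-joint arm with a two-finger parallel gripper is mounted at the origin on a cart in front of the work surface, level with it; the furniture and walls round the work are solid. World frame = base frame: x ahead of the robot, y to its left, z up, the work surface at z = 0. Lengths are in m, angles in rad, forces in N, time in s.
With the tool pointing down it reaches from about 0.3 to 0.775 m from the base axis. Payload 14.6 kg.
Tool frame: the origin (TCP) lies midway between the tips of the shut fingers; the grasp point (between the pads) lies 19 mm behind it; z points along the fingers, y is the line along which they close (so a half turn about z gives the same grasp; the last joint's range is limited). The gripper opens to 85 mm and grips with 20 to 120 N. Pads are 22 mm wide; open, the fingers measure 114 mm over their backs; the gripper's body (76 mm by 85 mm) begins 54 mm behind the grasp point. The pads swing forward as they close: fully open they stand 13 mm farther back than shut.
Start: joints at [1.078, 0.3, 1.521, -0, 1.321, -0.067], TCP at [0.227, 0.501, 0.231] pointing down, gripper open.
Joint ranges: [-3.03, 3.03], [-0.79, 2.21], [0.23, 2.52], [-1.04, 4.18], [0, 3.07], [-2.55, 2.55]. Speed limits (rad/s): [2.22, 2.22, 2.57, 3.14, 3.14, 3.14].

## Interface

Orientations are given as a unit quaternion [x, y, z, w].
In Python, from bench import env, vision gives the robot as it stands.
- The arm moves only by the tool servo_tool, never from a script. Its arguments are lists of equal length, an entry for each row: "grip": the opening, from 0 (shut) to 1 (fully open); "slide": the shift along the tool's x, y, z normalised to -1 to 1, where 1 is 80 mm, a list of three; "roll": the turn about the tool's z normalised to -1 to 1, where 1 is 90 degrees. A call has exactly 5 rows; each row is the pose to reach, as a shift and turn from the pose commanded when the call began, along the tool's axes at that moment; what a row does not reach only later rows make up. A row lasts 1/12 s, in which the tool goes at most 41.7 mm and 7.16 degrees, less where a joint would pass 70% of its speed; a pose out of reach is approached as far as the arm can. A call with a number of a shift or a turn outside -1 to 1 is refused whole. A call with a gripper value outside its range is refused whole. The fingers move at their own pace and stop on an object; "newtons" is the grip in N (left out, the last holds). Time passes only in rows, so rows that repeat a pose let the fingers close, or fill a call up. It gives the time, the measured TCP pose, the force, the opening and the grip force at its end, in the units of the state.
- env.observe(): the state, without advancing time (a new reading comes with each control period).
- vision.camera(name): name is "scene" or "top" or "wrist"; returns the picture (480x640x3 uint8, red, green, blue); there is no depth.
- vision.calibration(name): a dict with "fx", "fy", "cx", "cy" (pixels), "R" (3x3) and "t" (3): a world point X has camera coordinates R X + t. Camera axes: x right, y down, z forward; pixel columns grow to the right and rows downward; lengths in m; the calibration is good to about 2 mm. The wrist camera is an equidistant fisheye: a pixel r from the principal point sees the ray r / f radians off the axis. A picture is of the moment at which its call begins: read the wrist's pose just before it. calibration takes no time and is no camera call; for the wrist camera it gives the pose at the moment of the call.
- env.close_job(): hands the job in; it is judged then, once.
The state is a dict: "clock": time; "qpos": joint angles; "qvel": joint speeds; "joint_torque": joint torques, N m; "tool_pos": TCP position; "tool_rot": TCP orientation; "contact_force": force on the tool from outside, world axes, zero at the start; "moment": the same for the moment, N m; "finger_gap": opening from 0.0 (shut) to 1.0 (fully open); "grip_force": force on a finger pad.
Only numpy, scipy, OpenCV 4.12 (cv2) and the standard library are available. Lean on these libraries where they do the work, as an engineer would, in place of code of your own. Each camera call takes 0.05 s, during which the arm holds its last target. There are 200 camera calls.

## Task

The little nodding penguin was set down near the rim of the revolving display stand and looks away from the price ticket. With light fingertip taps nudge it to the middle of the round platter, turn the platter so that the penguin looks straight at the price ticket, and leave it standing there. Do not grip, lift, drop or topple the penguin, and leave the other goods on the table where they are.

Things in the scene. Friction and masses are not known exactly. Their poses are not given: they have to be found in the camera images.
- penguin: Loose nodding penguin, 66 mm tall, 100 g, on a blue round foot. Origin: centre of its underside; z up; looks along its -x. Foot: 22 mm across where it stands, 38 mm (its widest part) from 4 to 10 mm up; body and head 30 mm, heavy head on a springy neck. Slides if pushed at the foot, tips 5 mm above the platter; rocks if pushed above 15 mm, topples if pushed at the head or struck hard.
- penguin_front (a point): point at the front edge of the penguin's blue foot, under the beak, 19 mm from its axis and 8 mm above its underside
- stand: Revolving display stand, fixed. Origin: centre of its underside; z up; grey foot 116 mm across. On it, 34 to 42 mm above the table, turns a flat white round platter 136 mm across with two thin grey rings (48, 92 mm) round its middle. The price ticket stands at the stand's own -x side, wholly below the platter's top.
- platter_middle (a point): centre of the platter's top face, on its axis, 42 mm above the table; fixed to the stand
- ticket (a point): middle of the white price ticket (52 mm wide, 30 mm high, leaning back in a black clip), 83 mm from the platter's axis, fixed to the stand
- platter (a joint): angle of the platter in rad, positive counter-clockwise seen from above, near 0 at the start. It turns freely both ways with light friction (about 0.012 N m) and stays where it is left; fingertips pressed on its top near the rim with a few N and moved along the circle carry it round.
- yellow_carton: small yellow carton beside the stand, 26x46x62 mm, loose; origin at the centre of its underside; not to be moved
- blue_tin: round tin with a blue lid beside the stand, 38 mm across, 12 mm high, loose; origin at the centre of its underside; not to be moved
- stapler: red desk stapler, 32x135x50 mm, loose; origin at the centre of its underside; not to be moved
- masking_tape: roll of masking tape lying flat, 94 mm across, 19 mm high, loose; origin at the centre of its underside; not to be moved
- receipt_pad: white receipt pad, 125x74x11 mm, loose; origin at the centre of its underside; not to be moved
- red_marker: red and white marker, 138 mm long, 20 mm thick, loose; origin at the centre of its underside; not to be moved
- cutter: yellow cutter, 151x21x11 mm, loose; origin at the centre of its underside; not to be moved
- badge_tin_4: round tin with a black lid, 38 mm across, 12 mm high, loose; origin at the centre of its underside; not to be moved

How it is judged:
On the way:
1. the platter has been turned ((value of joint platter above 0.6 rad or value of joint platter below -0.6 rad)), for 0.2 s.
At the end, for the whole second after the job is handed in: Penguin upright (tilt under 0.08 rad) and at rest on the platter, its axis within 5 mm of the platter's middle, looking at the ticket: the ticket lies in front of it, within 22 mm (about 15 degrees) of its line of sight; platter at rest (horizontal distance between penguin and platter_middle below 0.005 m and x of ticket in the frame of penguin below -0.06 m and y of ticket in the frame of penguin between -0.022 and 0.022 m and z of penguin in the frame of stand between 0.039 and 0.045 m and angle between penguin's own z axis and vertical below 0.08 rad and linear speed of penguin below 0.02 m/s and velocity of joint platter between -0.1 and 0.1 rad/s); the robot touches nothing.
It fails at once if the penguin is lifted off the platter (z of penguin in the frame of stand above 0.052 m).
It fails at once if the penguin topples or falls off the platter (angle between penguin's own z axis and vertical above 0.5 rad or z of penguin in the frame of stand below 0.03 m).
It fails at once if the penguin is struck or squeezed hard (contact force between the fingers and penguin above 5 N).
It fails at once if another thing on the table is moved (distance of any of yellow_carton, blue_tin, stapler, masking_tape, receipt_pad, red_marker, cutter, badge_tin_4 from where it was at the start of the episode above 0.015 m).
It also fails if it takes over 58 s, if anything falls off the work surface, if the arm or the gripper's body presses on something with over 40 N, if the wrist force passes 120 N, or if a joint passes its speed limit or range.

## Working session

There is one attempt and no reset: what is moved stays moved. The work goes in short steps, Python scripts to look and compute and a tool call to move; the robot and the scene stay as the last step left them, time stands still between calls to the robot, and variables do not carry over. Pictures are saved under pics/ and viewed, at most 11 in all, crops included, and the job is handed in when it is done.

Besides the shell and the picture viewer there is one more tool, called as a command line: name --pt "numbers of a row" for each row, then --argument value for the rest. servo_tool: Moves the arm, as the interface text tells. Scaled input: -1 to 1 covers 80 mm each way for a shift and 90 degrees each way for a turn. Its arguments: {"type":"object","properties":{"grip":{"type":"array","items":{"type":"number"}},"slide":{"type":"array","items":{"type":"array","items":{"type":"number"}}},"roll":{"type":"array","items":{"type":"number"}},"newtons":{"type":"number"}},"required":["grip","slide","roll"]}

```bash
mkdir -p pics; ls
python3 - <<'E'
from bench import env, vision
import cv2,numpy as np
for n in("top","scene"):
    im=vision.camera(n); cv2.imwrite(f"pics/{n}0.png",im[:,:,::-1])
    c=vision.calibration(n); print(n,c)
print(env.observe())
E
```

```text
pics
top {'fx': 459.350134390199, 'fy': 459.350134390199, 'cx': 327.2011446681043, 'cy': 238.55885996066843, 'R': array([[-0.00777319, -0.99935209, -0.03514221],
       [-0.9871757 ,  0.0132727 , -0.15908479],
       [ 0.15944815,  0.03345494, -0.98663927]]), 't': array([-0.08055259,  0.52579304,  1.01445046])}
scene {'fx': 496.640195507678, 'fy': 496.640195507678, 'cx': 317.76705681361375, 'cy': 240.33425146767348, 'R': array([[ 0.60804556, -0.79367522, -0.01897993],
       [-0.42045294, -0.30165157, -0.85570185],
       [ 0.67342403,  0.52828588, -0.51712098]]), 't': array([-0.4109608 ,  0.23084529,  1.03734599])}
{'clock': 0.1, 'qpos': array([ 1.07838850e+00,  3.00478288e-01,  1.52153856e+00,  3.40624233e-05,
        1.32071604e+00, -6.65915716e-02]), 'qvel': array([-0.00030048, -0.00067902, -0.00144091, -0.00079261,  0.00176543,
        0.00162091]), 'joint_torque': array([ 3.64789790e-03, -5.44371450e+01, -3.62377346e+01,  1.06445250e-05,
        3.00665131e-03,  5.99491887e-05]), 'tool_pos': array([0.22707229, 0.50069595, 0.23073536]), 'tool_rot': array([ 2.11307350e-01,  9.77419500e-01, -5.43441772e-04, -1.73139836e-04]), 'contact_force': array([ 0.60917897, -0.20392056,  0.40156981]), 'moment': array([-0.00716937,  0.00536593,  0.06012036]), 'grip_force': 0.0, 'finger_gap': 0.9985652670534789}
```

View pics/top0.png

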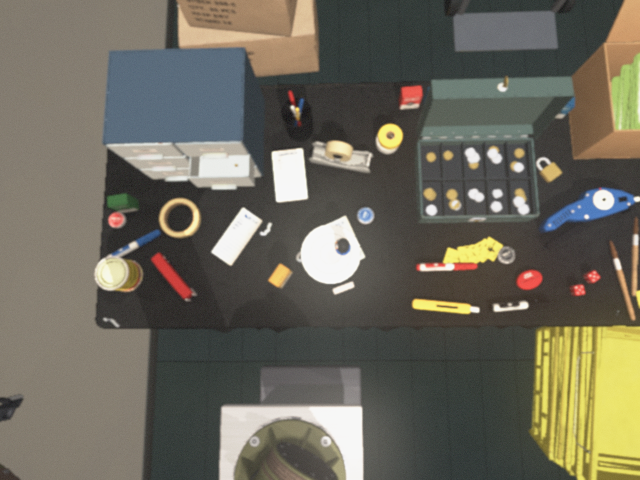

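View pics/scene0.png

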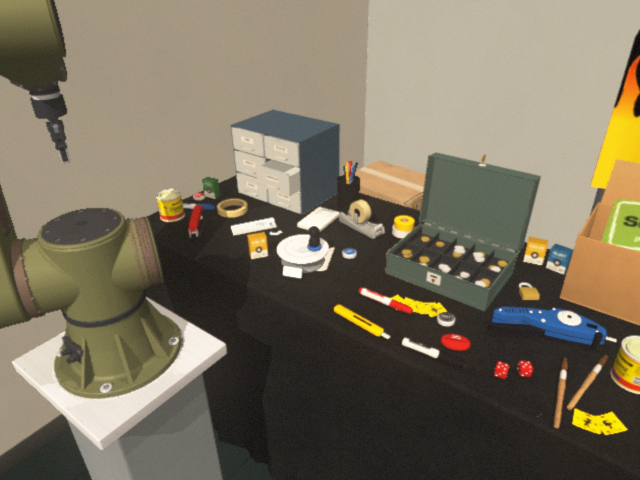

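The top picture shows the platter near (331,252), the penguin at (342,246) and the ticket at (343,288). The scene picture shows the platter at (303,250), the penguin at (314,240) and the ticket at (292,271). I'll enlarge both and compute the geometry.

```bash
cat > h.py <<'E'
from bench import env, vision
import cv2,numpy as np
from scipy.spatial.transform import Rotation as Ro
def ray(c,u,v,fish=False):
    d=np.array([(u-c["cx"])/c["fx"],(v-c["cy"])/c["fy"],1.])
    if fish:
        r=np.hypot(d[0],d[1]); d=np.array([d[0]/r*np.sin(r),d[1]/r*np.sin(r),np.cos(r)]) if r>1e-9 else d
    return -c["R"].T@c["t"], c["R"].T@d
def onz(c,u,v,z,fish=False):
    o,d=ray(c,u,v,fish); return o+d*(z-o[2])/d[2]
def proj(c,X,fish=False):
    p=c["R"]@np.asarray(X,float)+c["t"]
    if not fish: return np.array([c["fx"]*p[0]/p[2]+c["cx"],c["fy"]*p[1]/p[2]+c["cy"]])
    r=np.hypot(p[0],p[1]); th=np.arctan2(r,p[2]); return np.array([c["fx"]*th*p[0]/r+c["cx"],c["fy"]*th*p[1]/r+c["cy"]])
E
python3 - <<'E'
from h import *
c=vision.calibration("top")
for n,p,z in (("plat",(331,252),.042),("peng",(343,246),.09),("pengfoot",(341,249),.05),("ticket",(343,288),.02),("carton",(280,275),.06),("bluetin",(365,215),.012)):print(n,onz(c,*p,z).round(3))
a=cv2.imread("pics/top0.png")[200:310,260:390]; b=cv2.imread("pics/scene0.png")[215:295,240:370]
a=cv2.resize(a,(390*2,330*2),interpolation=2)[:590]; cv2.imwrite("pics/a.png",a)
b=cv2.resize(b,None,fx=6,fy=6,interpolation=2); cv2.imwrite("pics/b.png",b)
w=vision.camera("wrist"); cv2.imwrite("pics/w0.png",w[:,:,::-1]);cw=vision.calibration("wrist");print(cw, proj(cw,onz(c,331,252,.042),True))
E
```

```text
plat [ 0.494 -0.095  0.042]
peng [ 0.5   -0.122  0.09 ]
pengfoot [ 0.499 -0.118  0.05 ]
ticket [ 0.413 -0.121  0.02 ]
carton [0.441 0.019 0.06 ]
bluetin [ 0.585 -0.175  0.012]
{'fx': 371.64829954431775, 'fy': 371.64829954431775, 'cx': 314.57067568790904, 'cy': 232.20163713962822, 'R': array([[ 4.12862195e-01,  9.10793218e-01, -7.21801709e-04],
       [ 8.65007081e-01, -3.91859002e-01,  3.13383588e-01],
       [ 2.85144802e-01, -1.30008600e-01, -9.49626351e-01]]), 't': array([-0.54950183, -0.04071727,  0.37913959])} [ 80.5781765  468.60785299]
```

View pics/a.png

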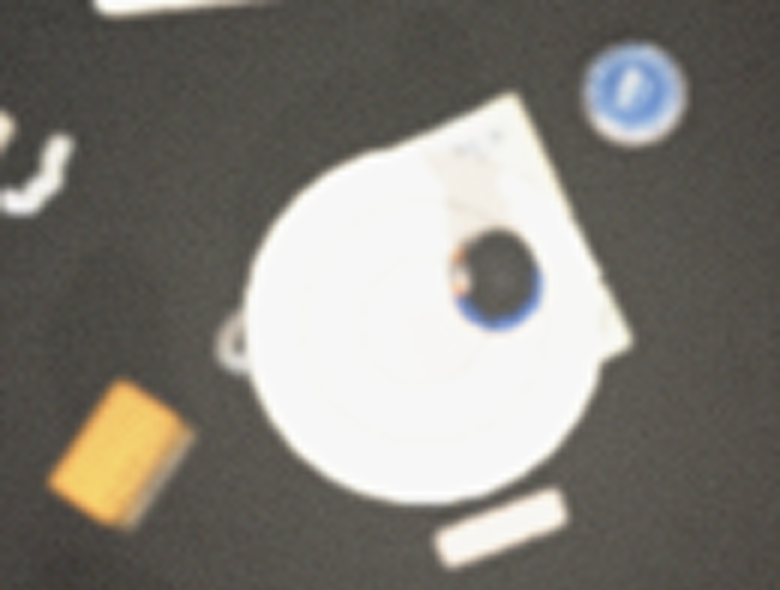

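The crop shows the platter centre at about (423,327), the penguin's foot at about (500,283) with its beak at (458,272) facing left (+y), and the ticket at (500,530). Next I'll plan the transit to a viewing pose with the tool's y axis along the push line.

```bash
cat >> h.py <<'E'
def plan(goal,yaw_y,n=1,start=None):
    """n calls from the present pose to TCP goal with tool y at world angle yaw_y (deg), tool down; start=(pos,yaw)"""
    if start is None:
        s=env.observe(); p=np.array(s["tool_pos"]); y=Ro.from_quat(s["tool_rot"]).as_matrix()[:,1]; a=np.degrees(np.arctan2(y[1],y[0]))
    else: p,a=np.array(start[0]),start[1]
    d=(np.array(goal)-p)/n; da=((yaw_y-a+180)%360-180)/n
    for i in range(n):
        r=np.radians(a+i*da); yv=np.array([np.cos(r),np.sin(r),0]); zv=np.array([0,0,-1.]); xv=np.cross(yv,zv)
        print("slide",np.round([d@xv/.08,d@yv/.08,d@zv/.08],3),"roll",round(-da/90,3))
E
python3 - <<'E'
from h import *
c=vision.calibration("top")
f=lambda u,v,z:onz(c,260+u/6,200+v/6,z)
C=f(423,327,.042);P=f(500,283,.05);T=f(500,530,.02);B=f(458,272,.08)
print(C,P,T,B); d=C-P; print("push ang",np.degrees(np.arctan2(d[1],d[0])),"ticket",np.degrees(np.arctan2(*(T-C)[[1,0]])),np.linalg.norm((T-C)[:2]))
plan([.45,-.13,.22],-62,8)
E
```

```text
[ 0.48776937 -0.09340445  0.042     ] [ 0.50314875 -0.12286809  0.05      ] [ 0.41181788 -0.12163262  0.02      ] [ 0.50316544 -0.10746707  0.08      ]
push ang 117.56358717989039 ticket -159.61188531173627 0.08102751803086473
slide [-0.724 -0.754  0.017] roll 0.177
slide [-0.903 -0.526  0.017] roll 0.177
slide [-1.013 -0.257  0.017] roll 0.177
slide [-1.045  0.031  0.017] roll 0.177
slide [-0.996  0.317  0.017] roll 0.177
slide [-0.871  0.579  0.017] roll 0.177
slide [-0.678  0.796  0.017] roll 0.177
slide [-0.433  0.951  0.017] roll 0.177
```

servo_tool --grip '[0,0,0,0,0]' --pt "-0.14 -0.15 0" --pt "-0.29 -0.3 0" --pt "-0.43 -0.45 0" --pt "-0.58 -0.6 0.01" --pt "-0.72 -0.75 0.02" --roll '[0.04,0.07,0.11,0.14,0.18]' --newtons 20

```text
clock: 0.57
tool_pos: [0.255, 0.4216, 0.2295]
tool_rot: [0.348, 0.938, -0.0, -0.0]
contact_force: [0.2, 0.2, 0.5]
finger_gap: 0.301
grip_force: 0.0
```

servo_tool --grip '[0,0,0,0,0]' --pt "-0.18 -0.11 0" --pt "-0.36 -0.21 0" --pt "-0.54 -0.32 0" --pt "-0.72 -0.42 0.01" --pt "-0.9 -0.53 0.02" --roll '[0.04,0.07,0.11,0.14,0.18]'

```text
clock: 0.98
tool_pos: [0.2821, 0.3426, 0.2279]
tool_rot: [0.477, 0.879, -0.0, -0.0]
contact_force: [1.4, 0.6, -0.2]
finger_gap: -0.002
grip_force: 0.0
```

servo_tool --grip '[0,0,0,0,0]' --pt "-0.2 -0.05 0" --pt "-0.4 -0.1 0" --pt "-0.6 -0.16 0" --pt "-0.8 -0.21 0.01" --pt "-1 -0.26 0.02" --roll '[0.04,0.07,0.11,0.14,0.18]'

```text
clock: 1.4
tool_pos: [0.3084, 0.2643, 0.2264]
tool_rot: [0.596, 0.803, -0.0, -0.0]
contact_force: [0.6, 0.5, -0.3]
finger_gap: -0.001
grip_force: 0.0
```

servo_tool --grip '[0,0,0,0,0]' --pt "-0.2 0 0" --pt "-0.4 0.01 0" --pt "-0.6 0.02 0" --pt "-0.8 0.02 0.01" --pt "-1 0.03 0.02" --roll '[0.04,0.07,0.11,0.14,0.18]'

```text
clock: 1.82
tool_pos: [0.3341, 0.1885, 0.2248]
tool_rot: [0.703, 0.711, -0.0, -0.0]
contact_force: [0.0, 0.8, 0.2]
finger_gap: 0.0
grip_force: 0.0
```

servo_tool --grip '[0,0,0,0,0]' --pt "-0.2 0.06 0" --pt "-0.4 0.13 0" --pt "-0.6 0.19 0" --pt "-0.8 0.25 0.01" --pt "-1 0.32 0.02" --roll '[0.04,0.07,0.11,0.14,0.18]'

```text
clock: 2.23
tool_pos: [0.3608, 0.1088, 0.2232]
tool_rot: [0.796, 0.605, -0.0, -0.0]
contact_force: [0.9, 0.6, -0.5]
finger_gap: 0.0
grip_force: 0.0
```

servo_tool --grip '[0,0,0,0,0]' --pt "-0.17 0.12 0" --pt "-0.35 0.23 0" --pt "-0.52 0.35 0" --pt "-0.7 0.46 0.01" --pt "-0.87 0.58 0.02" --roll '[0.04,0.07,0.11,0.14,0.18]'

```text
clock: 2.65
tool_pos: [0.387, 0.0294, 0.2216]
tool_rot: [0.873, 0.487, -0.0, -0.0]
contact_force: [0.6, 0.2, -0.1]
finger_gap: -0.001
grip_force: 0.0
```

servo_tool --grip '[0,0,0,0,0]' --pt "-0.14 0.16 0" --pt "-0.27 0.32 0" --pt "-0.41 0.48 0" --pt "-0.54 0.64 0.01" --pt "-0.68 0.8 0.02" --roll '[0.04,0.07,0.11,0.14,0.18]'

```text
clock: 3.07
tool_pos: [0.4131, -0.0504, 0.22]
tool_rot: [0.933, 0.359, -0.0, -0.0]
contact_force: [-0.1, 0.2, 0.2]
finger_gap: -0.005
grip_force: 0.0
```

servo_tool --grip '[0,0,0,0,0]' --pt "-0.09 0.19 0" --pt "-0.18 0.38 0" --pt "-0.27 0.57 0" --pt "-0.36 0.76 0.01" --pt "-0.43 0.95 0.02" --roll '[0.04,0.07,0.11,0.14,0.18]'

```text
clock: 3.48
tool_pos: [0.4386, -0.13, 0.2183]
tool_rot: [0.975, 0.224, -0.0, -0.0]
contact_force: [1.1, -0.6, -0.4]
finger_gap: -0.005
grip_force: 0.0
```

Run:
```python
from h import *
s=env.observe();print(s["clock"],s["tool_pos"],s["qpos"].round(2),s["contact_force"])
cw=vision.calibration("wrist")
w=vision.camera("wrist"); cv2.imwrite("pics/w1.png",w[:,:,::-1])
np.savez("w1.npz",**cw)
print(proj(cw,[.4878,-.0934,.042],True),proj(cw,[.503,-.123,.05],True),proj(cw,s["tool_pos"],True))
```

```text
3.4833 [ 0.43858601 -0.12995915  0.21832545] [-0.37  0.1   1.79 -0.    1.25  0.75] [ 1.11374692 -0.5750862  -0.36595995]
[300.78907062 137.45341358] [340.63969619 137.26846699] [313.89825644 305.8840667 ]
```

View pics/w1.png

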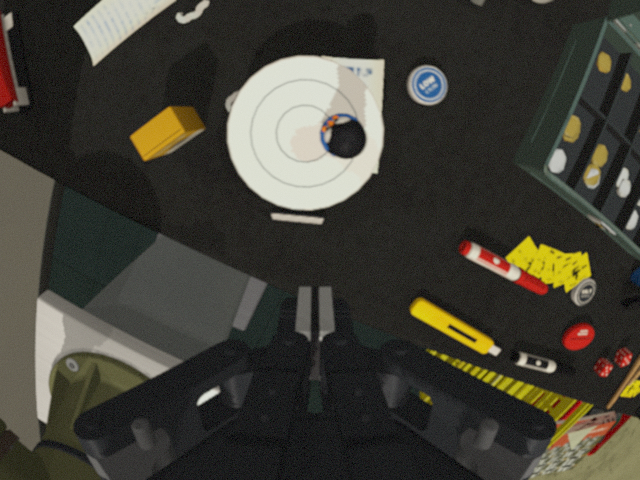

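The wrist picture shows the platter centre near (306,132), the penguin's foot near (340,134) with its beak toward the upper left, the ticket at (297,218), and the fingertips at (298–333,290). I'll fit these by code and overlay the fit.

```bash
cat >> h.py <<'E'
from scipy.optimize import least_squares
def circ(x,y,z,r,n=72):
    t=np.linspace(0,2*np.pi,n,endpoint=False); return np.c_[x+r*np.cos(t),y+r*np.sin(t),np.full(n,z)]
def measure(name,save=None,box=None):
    """one wrist picture -> platter centre (outline fit), penguin foot centre (blue pixels inside rings), enlarged overlay"""
    c=vision.calibration("wrist"); im=vision.camera("wrist")[:,:,::-1].copy()
    cv2.imwrite(f"pics/{name}.png",im); np.savez(f"{name}.npz",**c); return im,c
def mesh(im): 
    hsv=cv2.cvtColor(im,cv2.COLOR_BGR2HSV); return hsv
def blue(im): return cv2.inRange(mesh(im),(100,110,40),(130,255,255))
def edge_platter(im,c,x0=(.488,-.093),rmax=.068,z=.042):
    """radial search of bright->dark rim in the picture"""
    g=cv2.GaussianBlur(cv2.cvtColor(im,cv2.COLOR_BGR2GRAY),(3,3),0).astype(float); x=np.array(x0)
    rr=np.arange(.060,.078,.0005)
    for it in range(4):
        A=[];b=[]
        for t in np.radians(np.arange(0,360,4)):
            P=np.array([proj(c,[x[0]+r*np.cos(t),x[1]+r*np.sin(t),z],True) for r in rr])
            v=cv2.remap(g.astype(np.float32),P[None,:,0].astype(np.float32),P[None,:,1].astype(np.float32),1)[0]
            d=np.diff(v); k=d.argmin()
            if d[k]<-8: A.append([np.cos(t),np.sin(t),1]); b.append(rr[k]+.00025-rmax)
        A=np.array(A);b=np.array(b); s=least_squares(lambda q:A@q-b,[0,0,0],loss="soft_l1",f_scale=.001).x
        x=x+s[:2]
    return x,s[2],len(b)
def overlay(im,c,plat,peng,face,name):
    x0,y0=proj(c,[plat[0],plat[1],.042],True).astype(int)-[110,85]; x0=max(x0,0);y0=max(y0,0)
    o=cv2.resize(im[y0:y0+170,x0:x0+220],None,fx=3.5,fy=3.5,interpolation=2)
    dr=lambda P,col:[cv2.circle(o,tuple(int(q) for q in ((proj(c,p,True)-[x0,y0]+.5)*3.5)),1,col,-1) for p in P]
    for r in (.024,.046,.068): dr(circ(*plat,.042,r),(0,200,0))
    for z in (.046,.052): dr(circ(*peng,z,.019),(0,0,255))
    dr(circ(*peng,.052,.0004,8),(0,255,255)); a=np.radians(face)
    dr([[peng[0]+r*np.cos(a),peng[1]+r*np.sin(a),.05] for r in np.linspace(.015,.03,8)],(255,0,255))
    cv2.imwrite(f"pics/{name}.png",o); print("crop origin",x0,y0)
E
python3 - <<'E'
from h import *
im=cv2.imread("pics/w1.png");c=dict(np.load("w1.npz"))
x,dr,n=edge_platter(im,c);print(x,dr,n)
b=blue(im); ys,xs=np.nonzero(b[100:170,300:380]); print(len(xs),xs.min()+300,xs.max()+300,ys.min()+100,ys.max()+100)
T=onz(c,297,219,.02,True);print("ticket",T,np.degrees(np.arctan2(T[1]-x[1],T[0]-x[0])))
overlay(im,c,x,(.503,-.122),90,"o1")
E
```

```text
[ 0.49304665 -0.09474525] -0.00010812593503875228 86
93 321 356 114 150
ticket [ 0.41485107 -0.12316823  0.02      ] -160.02452079111532
crop origin 194 47
```

View pics/o1.png

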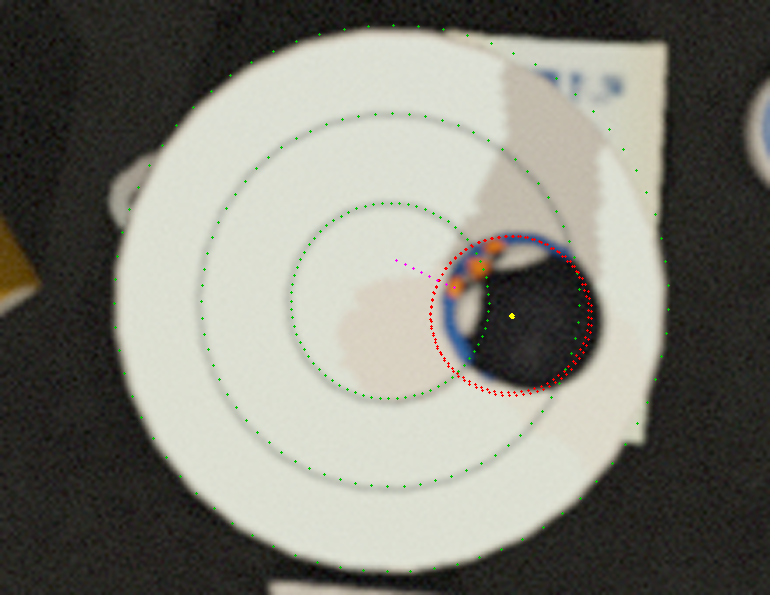

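The rings match the fit, giving a platter centre of (0.493, −0.095). The blue foot sits about 3 mm further out than my overlay, so the penguin is at about (0.505, −0.124). It faces about 72° and needs about 200°. I'll push with the narrow side of the fingers, with tool x pointing at the middle.

Run:
```python
from h import *
g=[.523,-.169,.218]
plan(g,22,3); plan([.523,-.169,.048],22,3,(g,22))
```

```text
slide [0.248 0.29  0.001] roll -0.32
slide [0.077 0.374 0.001] roll -0.32
slide [-0.113  0.365  0.001] roll -0.32
slide [0.    0.    0.708] roll -0.0
slide [0.    0.    0.708] roll -0.0
slide [0.    0.    0.708] roll -0.0
```

servo_tool --grip '[0,0,0,0,0]' --pt "0.05 0.06 0" --pt "0.1 0.12 0" --pt "0.15 0.17 0" --pt "0.2 0.23 0" --pt "0.25 0.29 0" --roll '[-0.064,-0.128,-0.192,-0.256,-0.32]'

```text
clock: 3.95
tool_pos: [0.4669, -0.141, 0.2183]
tool_rot: [0.887, 0.463, -0.0, -0.0]
contact_force: [-0.4, -0.0, -0.8]
finger_gap: -0.004
grip_force: 0.0
```

servo_tool --grip '[0,0,0,0,0]' --pt "0.015 0.075 0" --pt "0.03 0.15 0" --pt "0.045 0.22 0" --pt "0.06 0.3 0" --pt "0.077 0.374 0" --roll '[-0.064,-0.128,-0.192,-0.256,-0.32]'

```text
clock: 4.37
tool_pos: [0.4949, -0.1533, 0.2183]
tool_rot: [0.744, 0.669, -0.0, -0.0]
contact_force: [-0.5, 0.7, 0.4]
finger_gap: 0.003
grip_force: 0.0
```

servo_tool --grip '[0,0,0,0,0]' --pt "-0.02 0.075 0" --pt "-0.04 0.15 0" --pt "-0.07 0.22 0" --pt "-0.09 0.29 0" --pt "-0.113 0.365 0" --roll '[-0.064,-0.128,-0.192,-0.256,-0.32]'

```text
clock: 4.78
tool_pos: [0.5228, -0.1655, 0.2183]
tool_rot: [0.554, 0.833, -0.0, -0.0]
contact_force: [-0.2, 0.1, -0.7]
finger_gap: -0.001
grip_force: 0.0
```

servo_tool --grip '[0,0,0,0,0]' --pt "0 0 0.15" --pt "0 0 0.3" --pt "0 0 0.4" --pt "0 0 0.5" --pt "0 0 0.5" --roll '[0,0,0,0,0]'

```text
clock: 5.2
tool_pos: [0.5222, -0.1653, 0.1769]
tool_rot: [0.556, 0.831, -0.0, -0.001]
contact_force: [-0.1, 0.6, 0.8]
finger_gap: 0.007
grip_force: 0.0
```

Run:
```python
from h import *
s=env.observe();print(s["clock"],s["tool_pos"],s["qpos"].round(2))
im,c=measure("w2")
x,dr,n=edge_platter(im,c,(.493,-.095));print(x,dr,n)
overlay(im,c,x,(.505,-.1243),72,"o2")
plan([.523,-.169,.048],22,2)
```

```text
5.2 [ 0.52215318 -0.16529646  0.17689589] [-0.37  0.35  1.59 -0.    1.21 -0.76]
[ 0.49221352 -0.09414434] -0.00048534699748603393 88
crop origin 204 33
slide [-0.022 -0.006  0.812] roll 0.002
slide [-0.022 -0.006  0.812] roll 0.002
```

View pics/o2.png

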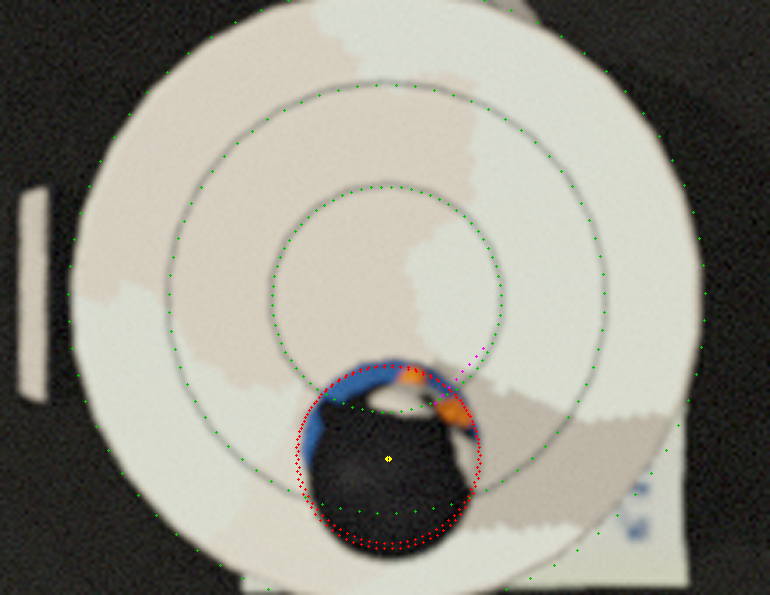

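The overlay agrees within about 1 mm, with the penguin in line with tool x, about 31 mm out and facing about 76°. I'll lower the fingers outside it to 5–6 mm above the platter.

servo_tool --grip '[0,0,0,0,0]' --pt "-0.01 0 0.2" --pt "-0.02 -0.01 0.4" --pt "-0.02 -0.01 0.6" --pt "-0.02 -0.01 0.75" --pt "-0.02 -0.01 0.8" --roll '[0,0,0,0,0]'

```text
clock: 5.67
tool_pos: [0.5222, -0.1672, 0.1132]
tool_rot: [0.556, 0.831, -0.0, -0.001]
contact_force: [-0.0, -0.5, -0.8]
finger_gap: -0.002
grip_force: 0.0
```

servo_tool --grip '[0,0,0,0,0]' --pt "0 0 0.2" --pt "0 0 0.4" --pt "0 0 0.6" --pt "0 0 0.75" --pt "0 0 0.8" --roll '[0,0,0,0,0]'

```text
clock: 6.08
tool_pos: [0.5223, -0.1672, 0.0493]
tool_rot: [0.556, 0.831, -0.0, -0.001]
contact_force: [-1.3, -0.9, 0.2]
finger_gap: -0.001
grip_force: 0.0
```

servo_tool --grip '[0,0,0,0,0]' --pt "0 0 0" --pt "0 0 0" --pt "0 0 0" --pt "0 0 0" --pt "0 0 0" --roll '[0,0,0,0,0]'

```text
clock: 6.5
tool_pos: [0.5229, -0.1675, 0.0511]
tool_rot: [0.556, 0.831, 0.0, 0.001]
contact_force: [-0.4, -0.3, -0.2]
finger_gap: -0.001
grip_force: 0.0
```

Run:
```python
from h import *
s=env.observe();print(s["clock"],s["tool_pos"],s["contact_force"])
d=s["tool_pos"][:2]-[.4922,-.0941]; x=Ro.from_quat(s["tool_rot"]).as_matrix()[:2,:2]; print("tool in its axes rel. to middle",-(x.T@-d)*1000)
```

```text
6.5 [ 0.52291801 -0.16747947  0.05114341] [-0.44099514 -0.26181435 -0.15021142]
tool in its axes rel. to middle [-79.54845409   0.42729459]
```

servo_tool --grip '[0,0,0,0,0]' --pt "0.04 0 0.04" --pt "0.08 0 0.04" --pt "0.12 0 0.04" --pt "0.15 0 0.04" --pt "0.17 0 0.04" --roll '[0,0,0,0,0]'

```text
clock: 6.92
tool_pos: [0.5173, -0.1544, 0.0473]
tool_rot: [0.556, 0.831, 0.0, -0.0]
contact_force: [0.1, -0.3, -0.3]
finger_gap: -0.005
grip_force: 0.0
```

servo_tool --grip '[0,0,0,0,0]' --pt "0.02 0 0" --pt "0.045 0 0" --pt "0.07 0 0" --pt "0.1 0 0" --pt "0.13 0 0" --roll '[0,0,0,0,0]'

```text
clock: 7.33
tool_pos: [0.5134, -0.1451, 0.0473]
tool_rot: [0.556, 0.831, -0.0, 0.0]
contact_force: [-0.1, -0.0, -0.3]
finger_gap: 0.001
grip_force: 0.3
```

Run:
```python
from h import *
s=env.observe();print(s["clock"],s["tool_pos"],s["contact_force"])
d=s["tool_pos"][:2]-[.4922,-.0941]; x=Ro.from_quat(s["tool_rot"]).as_matrix()[:2,:2]; print("tool in its axes rel. to middle",(x.T@d)*1000)
im,c=measure("w3")
x,dr,n=edge_platter(im,c,(.4922,-.0941));print(x,dr,n,proj(c,[*x,.042],True))
cv2.imwrite("pics/o3.png",cv2.resize(im[0:320,110:530],None,fx=1.8,fy=1.8,interpolation=2))
```

```text
7.3333 [ 0.51342103 -0.14506005  0.04731476] [-0.10737132 -0.04885245 -0.29743912]
tool in its axes rel. to middle [-55.2016225    0.19988207]
[ 0.49195562 -0.09365958] -0.001402908439263231 80 [313.83342132 175.15272262]
```

View pics/o3.png

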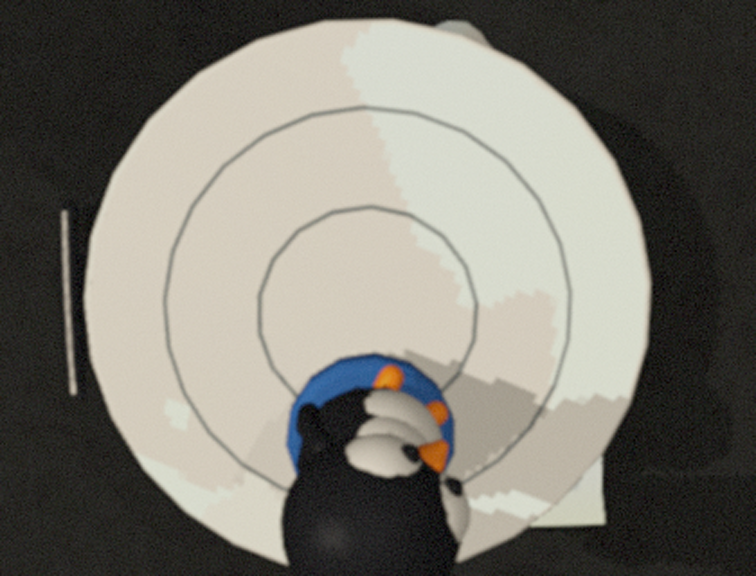

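The picture shows the penguin upright in front of the fingers. The foot's front edge is at crop (372,355), its sides are at x 288 and 455, and the middle is at about (368,307). I'll automate the foot and ring fit.

```bash
cat >> h.py <<'E'
def radial(img,c,x0,z,r0,win,angs,pick,it=4):
    """fit centre of a circle of radius about r0 at height z; pick(profile)->index or None"""
    x=np.array(x0,float); rr=r0+np.arange(-win,win,.0004); ts=np.radians(angs)
    for _ in range(it):
        A=[];b=[]
        for t in ts:
            P=np.array([proj(c,[x[0]+r*np.cos(t),x[1]+r*np.sin(t),z],True) for r in rr],np.float32)
            k=pick(cv2.remap(img,P[None,:,0],P[None,:,1],1)[0])
            if k is not None: A.append([np.cos(t),np.sin(t)]); b.append(rr[k]-r0)
        A=np.array(A);b=np.array(b); s=least_squares(lambda q:A@q-b,[0,0],loss="soft_l1",f_scale=.0007).x; x=x+s
    return x,len(b),np.abs(b-A@s).mean()
def look(name,guess,mid=(.492,-.094),ahead=112,half=75):
    s=env.observe(); im,c=measure(name)
    g=cv2.cvtColor(im,cv2.COLOR_BGR2GRAY).astype(np.float32)
    def dark(v):
        m=np.median(v); k=v.argmin(); return k if 12<m-v[k]<90 and v[0]>120 and v[-1]>120 else None
    M=radial(g,c,mid,.042,.046,.005,range(0,360,4),dark)
    q=im.astype(np.float32); bl=q[:,:,0]-q[:,:,2]
    def edge(v):
        k=np.diff(v).argmin(); return k if v[:k+1].max()>40 and v[k+1:].min()<25 else None
    F=radial(bl,c,guess,.050,.019,.008,range(ahead-half,ahead+half+1,3),edge)
    X=Ro.from_quat(s["tool_rot"]).as_matrix()[:2,:2]; f=lambda d:((X.T@d)*1000).round(1)
    print("t",s["clock"],"F",s["contact_force"].round(1),"z",s["tool_pos"][2].round(4)); print("mid",M,"foot",F)
    print("in tool axes, mm: penguin-middle",f(F[0]-M[0]),"tool-penguin",f(s["tool_pos"][:2]-F[0]),"tool-middle",f(s["tool_pos"][:2]-M[0]))
    # feet/beak (orange) direction
    o=cv2.inRange(mesh(im),(5,150,150),(20,255,255)); px=proj(c,[*F[0],.05],True)
    ys,xs=np.nonzero(o); k=np.hypot(xs-px[0],ys-px[1])<60; 
    if k.any():
        W=onz(c,xs[k].mean(),ys[k].mean(),.053,True)[:2]-F[0]; print("orange dir",np.degrees(np.arctan2(W[1],W[0])).round(1),k.sum())
    return im,c,M[0],F[0]
E
python3 - <<'E'
from h import *
vision_camera=vision.camera
look("w4",(.502,-.118))
E
```

```text
t 7.3833 F [ 0.2  0.7 -0.9] z 0.0473
mid (array([ 0.49201226, -0.0939306 ]), 77, np.float64(0.00020536554388873114)) foot (array([ 0.50266141, -0.11765048]), 39, np.float64(0.0003248375938574885))
in tool axes, mm: penguin-middle [-26.    0.8] tool-penguin [-29.1  -0.5] tool-middle [-55.    0.3]
orange dir 55.4 355
```

servo_tool --grip '[0,0,0,0,0]' --pt "0.03 0 0" --pt "0.06 0 0" --pt "0.1 0 0" --pt "0.13 0 0" --pt "0.16 0 0" --roll '[0,0,0,0,0]'

```text
clock: 7.85
tool_pos: [0.5085, -0.1331, 0.0473]
tool_rot: [0.556, 0.831, 0.0, 0.0]
contact_force: [-0.3, -0.7, 0.4]
finger_gap: 0.0
grip_force: 0.3
```

servo_tool --grip '[0,0,0,0,0]' --pt "0.03 0 0" --pt "0.06 0 0" --pt "0.08 0 0" --pt "0.1 0 0" --pt "0.11 0 0" --roll '[0,0,0,0,0]'

```text
clock: 8.27
tool_pos: [0.5051, -0.125, 0.0473]
tool_rot: [0.556, 0.831, -0.0, -0.0]
contact_force: [-0.2, -1.1, -0.2]
finger_gap: -0.002
grip_force: 0.4
```

Run:
```python
from h import *
look("w5",(.494,-.099))
```

```text
t 8.2667 F [-0.2 -1.1 -0.2] z 0.0473
mid (array([ 0.49194622, -0.09378757]), 74, np.float64(0.00020138349340309298)) foot (array([ 0.49315091, -0.09877162]), 39, np.float64(0.00023940899534982872))
in tool axes, mm: penguin-middle [-5.1 -0.8] tool-penguin [-28.8   1.1] tool-middle [-33.9   0.3]
orange dir 61.3 394
```

servo_tool --grip '[0,0,0,0,0]' --pt "0.02 0 0" --pt "0.035 0 0" --pt "0.05 0 0" --pt "0.06 0 0" --pt "0.06 0 0" --roll '[0,0,0,0,0]'

```text
clock: 8.73
tool_pos: [0.5033, -0.1206, 0.0473]
tool_rot: [0.556, 0.831, -0.0, -0.0]
contact_force: [-0.4, -0.2, -0.5]
finger_gap: 0.001
grip_force: 0.0
```

Run:
```python
from h import *
im,c,M,F=look("w6",(.492,-.094))
cv2.imwrite("pics/o6.png",cv2.resize(im[0:320,110:530],None,fx=1.8,fy=1.8,interpolation=2))
```

```text
t 8.7333 F [-0.4 -0.2 -0.5] z 0.0473
mid (array([ 0.49194152, -0.09379832]), 74, np.float64(0.00019464970258611385)) foot (array([ 0.49122409, -0.09431454]), 39, np.float64(0.0002614524123658376))
in tool axes, mm: penguin-middle [-0.2 -0.9] tool-penguin [-29.    1.2] tool-middle [-29.2   0.3]
orange dir 62.3 381
```

View pics/o6.png

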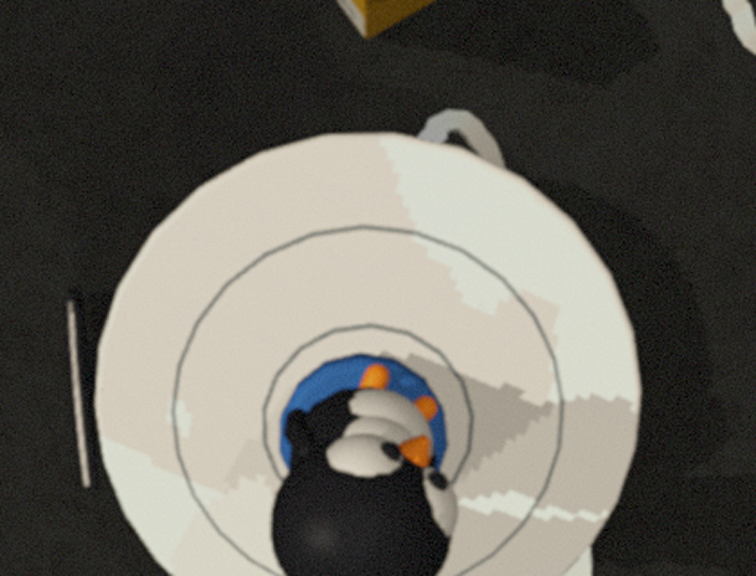

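The penguin is within 1 mm of the middle, with its feet at crop (376,376) and (427,407). I'll back off and work out its facing.

servo_tool --grip '[0,0,0,0,0]' --pt "-0.03 0 0" --pt "-0.1 0 0" --pt "-0.18 0 0" --pt "-0.26 0 0" --pt "-0.32 0 0" --roll '[0,0,0,0,0]'

```text
clock: 9.2
tool_pos: [0.5135, -0.1454, 0.0473]
tool_rot: [0.556, 0.831, 0.0, 0.0]
contact_force: [0.4, -0.3, -0.5]
finger_gap: -0.006
grip_force: 0.0
```

```bash
cat >> h.py <<'E'
def facing(im,c,F):
    """two feet (orange blobs nearest the foot's rim); facing = direction of their mean seen from the axis"""
    o=cv2.inRange(mesh(im),(5,130,120),(22,255,255)); n,_,st,ce=cv2.connectedComponentsWithStats(o)
    for i in range(1,n):
        if st[i,4]<15: continue
        W=onz(c,*ce[i],.053,True)[:2]-F
        if np.hypot(*W)<.05: print("blob",ce[i].round(1),st[i,4],"r mm",(np.hypot(*W)*1000).round(1),"dir",np.degrees(np.arctan2(W[1],W[0])).round(1))
E
python3 - <<'E'
from h import *
im=cv2.imread("pics/w6.png");c=dict(np.load("w6.npz")); facing(im,c,np.array([.49122,-.09431]))
im,c,M,F=look("w7",(.492,-.094)); facing(im,c,F)
E
```

```text
blob [318.1 209.6] 160 r mm 15.6 dir 103.1
blob [346.6 225.8] 99 r mm 16.2 dir 56.2
blob [341.3 249.8] 203 r mm 11.7 dir 18.4
t 9.2 F [ 0.4 -0.3 -0.5] z 0.0473
mid (array([ 0.49208235, -0.09402838]), 86, np.float64(0.0001918817119848828)) foot (array([ 0.49146899, -0.09488259]), 31, np.float64(0.00023335338216297794))
in tool axes, mm: penguin-middle [-0.6 -0.9] tool-penguin [-55.1   1.1] tool-middle [-55.7   0.2]
orange dir 76.0 297
blob [318.8 136.4] 110 r mm 17.0 dir 103.3
blob [344.5 155.4] 228 r mm 15.6 dir 61.5
```

It faces about 80°, so the platter must turn +120°. I'll lower the tips onto the rim area.

servo_tool --grip '[0,0,0,0,0]' --pt "0 0 0.02" --pt "0 0 0.04" --pt "0 0 0.05" --pt "0 0 0.06" --pt "0 0 0.065" --roll '[0,0,0,0,0]'

```text
clock: 9.67
tool_pos: [0.5131, -0.1442, 0.042]
tool_rot: [0.556, 0.831, 0.0, -0.0]
contact_force: [-1.6, 1.1, 5.2]
finger_gap: 0.003
grip_force: 2.4
```

Run:
```python
from h import *
s=env.observe();print(s["tool_pos"],s["contact_force"],s["moment"])
r=55.5
for i in range(1,26):
    p=np.radians(5*i);p0=np.radians(25*((i-1)//5)); print(5*i,np.round([r*(np.cos(p0)-np.cos(p))/80,r*(np.sin(p)-np.sin(p0))/80],3))
```

```text
[ 0.51311878 -0.14423682  0.04204117] [-1.5934365   1.10722095  5.22850742] [ 0.33491537  0.225415   -0.01607916]
5 [0.003 0.06 ]
10 [0.011 0.12 ]
15 [0.024 0.18 ]
20 [0.042 0.237]
25 [0.065 0.293]
30 [0.028 0.054]
35 [0.06  0.105]
40 [0.097 0.153]
45 [0.138 0.197]
50 [0.183 0.238]
55 [0.048 0.037]
60 [0.099 0.069]
65 [0.153 0.097]
70 [0.209 0.12 ]
75 [0.266 0.139]
80 [0.059 0.013]
85 [0.119 0.021]
90 [0.18  0.024]
95 [0.24  0.021]
100 [0.3   0.013]
105 [ 0.059 -0.013]
110 [ 0.117 -0.031]
115 [ 0.173 -0.054]
120 [ 0.226 -0.082]
125 [ 0.277 -0.115]
```

There is 5 N of contact at z = 0.042. I'll turn by 25° first and check.

servo_tool --grip '[0,0,0,0,0]' --pt "0.003 0.05 0" --pt "0.01 0.11 0" --pt "0.023 0.175 0" --pt "0.042 0.237 0" --pt "0.065 0.293 0" --roll '[0,0,0,0,0]'

```text
clock: 10.08
tool_pos: [0.5334, -0.1303, 0.0421]
tool_rot: [0.556, 0.831, -0.0, 0.0]
contact_force: [-0.1, -0.6, 1.0]
finger_gap: 0.002
grip_force: 0.7
```

Run:
```python
from h import *
im,c,M,F=look("w8",(.492,-.094)); facing(im,c,F)
```

```text
t 10.0833 F [-0.1 -0.6  1. ] z 0.0421
mid (array([ 0.49222794, -0.09367234]), 69, np.float64(0.0002752235875649583)) foot (array([ 0.49149917, -0.09464821]), 33, np.float64(0.00025309331204078164))
in tool axes, mm: penguin-middle [-0.6 -1. ] tool-penguin [-48.9  25.2] tool-middle [-49.5  24.1]
orange dir 97.4 430
blob [245.2 155.7] 127 r mm 16.8 dir 110.5
blob [277.  171.6] 151 r mm 16.0 dir 64.8
blob [242.9 179.6] 241 r mm 8.1 dir 116.9
```

It turned only about 7° because the press eased to 1 N. I'll press deeper and continue.

servo_tool --grip '[0,0,0,0,0]' --pt "0 0 0.01" --pt "0 0 0.02" --pt "0.02 0.045 0.02" --pt "0.053 0.096 0.02" --pt "0.09 0.145 0.02" --roll '[0,0,0,0,0]'

```text
clock: 10.55
tool_pos: [0.5418, -0.1198, 0.0419]
tool_rot: [0.556, 0.831, 0.0, 0.001]
contact_force: [-1.3, -0.6, 13.8]
finger_gap: -0.002
grip_force: 6.9
```

Run:
```python
from h import *
im,c,M,F=look("w9",(.492,-.094)); facing(im,c,F)
```

```text
t 10.55 F [-1.3 -0.6 13.8] z 0.0419
mid (array([ 0.49228185, -0.09359394]), 67, np.float64(0.0002712548598050214)) foot (array([ 0.49173079, -0.09461884]), 38, np.float64(0.00019702666050494858))
in tool axes, mm: penguin-middle [-0.7 -0.9] tool-penguin [-42.4  36.7] tool-middle [-43.1  35.8]
orange dir 128.4 422
blob [204.1 176.3] 116 r mm 16.7 dir 124.8
blob [236.8 184.6] 158 r mm 15.5 dir 78.7
blob [187.9 201.9] 232 r mm 12.7 dir 170.3
```

That turned 14°, matching the tool. It now faces about 102°, so about 98° remain.

Run:
```python
import numpy as np
r=55.8
for i in range(1,21):
    p=np.radians(39.7+5*i);p0=np.radians(39.7+25*((i-1)//5)); print(5*i,np.round([r*(np.cos(p0)-np.cos(p))/80,r*(np.sin(p)-np.sin(p0))/80],3))
```

```text
5 [0.041 0.045]
10 [0.086 0.086]
15 [0.134 0.124]
20 [0.185 0.157]
25 [0.239 0.185]
30 [0.056 0.024]
35 [0.114 0.042]
40 [0.173 0.056]
45 [0.234 0.064]
50 [0.294 0.067]
55 [ 0.061 -0.002]
60 [ 0.121 -0.01 ]
65 [ 0.181 -0.023]
70 [ 0.239 -0.041]
75 [ 0.295 -0.064]
80 [ 0.054 -0.028]
85 [ 0.106 -0.06 ]
90 [ 0.154 -0.097]
95 [ 0.199 -0.138]
100 [ 0.24  -0.183]
```

servo_tool --grip '[0,0,0,0,0]' --pt "0.041 0.045 0" --pt "0.086 0.086 0" --pt "0.134 0.124 0" --pt "0.185 0.157 0" --pt "0.239 0.185 0" --roll '[0,0,0,0,0]'

```text
clock: 11.02
tool_pos: [0.5484, -0.0965, 0.042]
tool_rot: [0.556, 0.831, 0.0, 0.002]
contact_force: [-1.3, -1.9, 12.9]
finger_gap: 0.001
grip_force: 6.4
```

servo_tool --grip '[0,0,0,0,0]' --pt "0.056 0.024 0" --pt "0.114 0.042 0" --pt "0.173 0.056 0" --pt "0.234 0.064 0" --pt "0.294 0.067 0" --roll '[0,0,0,0,0]'

```text
clock: 11.43
tool_pos: [0.5444, -0.0726, 0.0419]
tool_rot: [0.556, 0.831, 0.001, 0.002]
contact_force: [-0.5, -1.3, 12.4]
finger_gap: -0.001
grip_force: 6.4
```

Run:
```python
from h import *
im,c,M,F=look("w10",(.492,-.094)); facing(im,c,F)
s=vision.camera("scene"); t=vision.camera("top")
v=np.hstack([cv2.resize(im[60:380,0:400],(400,320)),cv2.resize(t[200:310,260:390,::-1],(378,320),interpolation=2)])
cv2.imwrite("pics/o10.png",v)
```

```text
t 11.4333 F [-0.5 -1.3 12.4] z 0.0419
mid (array([ 0.49207651, -0.09321354]), 53, np.float64(0.0005249568021614603)) foot (array([ 0.49253464, -0.09368591]), 45, np.float64(0.00025685763632431115))
in tool axes, mm: penguin-middle [-0.6  0.2] tool-penguin [-0.3 56. ] tool-middle [-0.9 56.2]
orange dir 142.1 138
blob [168.2 285.5] 136 r mm 14.5 dir 130.6
blob [146.7 296.5] 36 r mm 17.7 dir 175.5
blob [116.6 337.5] 92 r mm 40.5 dir -135.2
```

View pics/o10.png

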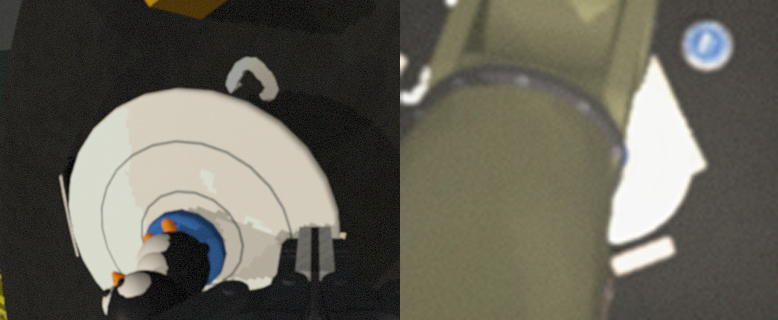

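The left half shows the penguin still centred, with its feet at (168,225) and (147,237), facing about 153°. About 47° remain.

servo_tool --grip '[0,0,0,0,0]' --pt "0.061 -0.002 0" --pt "0.121 -0.01 0" --pt "0.181 -0.023 0" --pt "0.239 -0.041 0" --pt "0.295 -0.064 0" --roll '[0,0,0,0,0]'

```text
clock: 12.0
tool_pos: [0.5307, -0.0527, 0.042]
tool_rot: [0.556, 0.831, 0.001, 0.002]
contact_force: [0.4, -1.0, 12.5]
finger_gap: 0.001
grip_force: 6.4
```

servo_tool --grip '[0,0,0,0,0]' --pt "0.054 -0.028 0" --pt "0.106 -0.06 0" --pt "0.154 -0.097 0" --pt "0.199 -0.138 0" --pt "0.218 -0.16 0" --roll '[0,0,0,0,0]'

```text
clock: 12.42
tool_pos: [0.512, -0.0413, 0.042]
tool_rot: [0.556, 0.831, 0.001, 0.002]
contact_force: [1.8, 0.1, 12.5]
finger_gap: -0.005
grip_force: 5.8
```

servo_tool --grip '[0,0,0,0,0]' --pt "0 0 0" --pt "0 0 -0.03" --pt "0 0 -0.07" --pt "0 0 -0.12" --pt "0 0 -0.2" --roll '[0,0,0,0,0]'

```text
clock: 12.83
tool_pos: [0.5106, -0.0414, 0.0564]
tool_rot: [0.556, 0.831, -0.0, -0.001]
contact_force: [0.2, -0.4, -0.4]
finger_gap: 0.001
grip_force: 0.0
```

servo_tool --grip '[0,0,0,0,0]' --pt "0 0 -0.2" --pt "0 0 -0.4" --pt "0 0 -0.6" --pt "0 0 -0.8" --pt "0 0 -1" --roll '[0,0,0,0,0]'

```text
clock: 13.25
tool_pos: [0.5109, -0.0414, 0.1377]
tool_rot: [0.556, 0.831, -0.0, 0.0]
contact_force: [-0.9, 0.2, 0.4]
finger_gap: 0.001
grip_force: 0.0
```

servo_tool --grip '[0,0,0,0,0]' --pt "-0.2 0 -0.2" --pt "-0.4 0 -0.4" --pt "-0.6 0 -0.6" --pt "-0.8 0 -0.7" --pt "-1 0 -0.7" --roll '[0,0,0,0,0]'

```text
clock: 13.67
tool_pos: [0.5423, -0.1163, 0.1951]
tool_rot: [0.556, 0.831, 0.0, 0.002]
contact_force: [0.0, 0.5, 0.5]
finger_gap: -0.004
grip_force: 0.0
```

servo_tool --grip '[0,0,0,0,0]' --pt "-0.2 0 0" --pt "-0.4 0 0" --pt "-0.6 0 0" --pt "-0.8 0 0" --pt "-0.8 0 0" --roll '[0,0,0,0,0]'

```text
clock: 14.08
tool_pos: [0.5662, -0.1766, 0.1926]
tool_rot: [0.557, 0.831, -0.0, 0.0]
contact_force: [-0.2, 0.8, 0.7]
finger_gap: -0.0
grip_force: 0.0
```

Run:
```python
from h import *
im,c,M,F=look("w11",(.492,-.094),ahead=200,half=60); facing(im,c,F)
overlay(im,c,M,F,200,"o11")
```

```text
t 14.0833 F [-0.2  0.8  0.7] z 0.1926
mid (array([ 0.49226008, -0.09414451]), 90, np.float64(0.00025330663168968034)) foot (array([ 0.48980373, -0.09332819]), 1, np.float64(3.469446951953614e-18))
in tool axes, mm: penguin-middle [ 1.7 -2. ] tool-penguin [-106.    39.1] tool-middle [-104.4   37.1]
orange dir -167.7 13
blob [232.7  77.3] 18 r mm 22.6 dir -167.0
crop origin 156 0
```

View pics/o11.png

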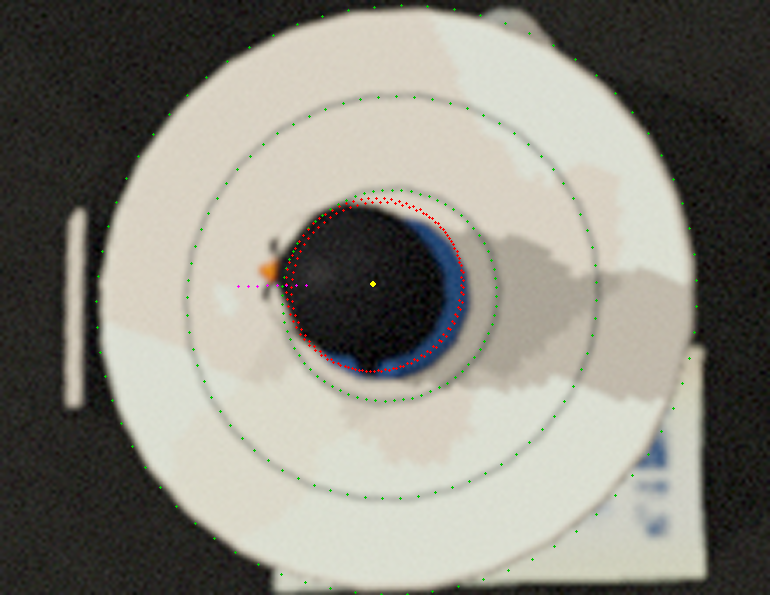

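The overlay shows the penguin upright near the middle with its beak toward the ticket at crop (268,270), but its feet are hidden. I'll move the camera to the ticket side to check the facing.

servo_tool --grip '[0,0,0,0,0]' --pt "0.03 -0.12 0" --pt "0.06 -0.24 0" --pt "0.1 -0.36 0" --pt "0.13 -0.48 0" --pt "0.17 -0.6 0" --roll '[0,0,0,0,0]'

```text
clock: 14.55
tool_pos: [0.5156, -0.1795, 0.1927]
tool_rot: [0.556, 0.831, 0.0, -0.0]
contact_force: [-0.2, 0.9, 0.6]
finger_gap: 0.001
grip_force: 0.0
```

servo_tool --grip '[0,0,0,0,0]' --pt "0.03 -0.12 0" --pt "0.06 -0.24 0" --pt "0.1 -0.36 0" --pt "0.13 -0.48 0" --pt "0.17 -0.6 0" --roll '[0,0,0,0,0]'

```text
clock: 14.97
tool_pos: [0.4659, -0.1858, 0.1926]
tool_rot: [0.556, 0.831, 0.0, 0.0]
contact_force: [0.5, 0.6, 0.1]
finger_gap: -0.005
grip_force: 0.0
```

servo_tool --grip '[0,0,0,0,0]' --pt "0 0 0" --pt "0 0 0" --pt "0 0 0" --pt "0 0 0" --pt "0 0 0" --roll '[0,0,0,0,0]'

```text
clock: 15.38
tool_pos: [0.467, -0.1859, 0.1924]
tool_rot: [0.556, 0.831, 0.0, -0.0]
contact_force: [-0.2, -0.6, -0.2]
finger_gap: 0.002
grip_force: 0.0
```

Run:
```python
from h import *
im=cv2.imread("pics/w11.png");c=dict(np.load("w11.npz"));q=im.astype(np.float32); bl=q[:,:,0]-q[:,:,2]
def edge(v):
    k=np.diff(v).argmin(); return k if v[:k+1].max()>40 and v[k+1:].min()<25 else None
print("w11 foot",radial(bl,c,(.492,-.094),.050,.019,.008,range(-45,60,3),edge))
im,c,M,F=look("w12",(.492,-.094),ahead=200,half=60); facing(im,c,F)
tk=onz(c,*proj(c,[.413,-.122,.02],True),.02,True)
overlay(im,c,M,F,200,"o12")
```

```text
w11 foot (array([ 0.49134525, -0.09529964]), 35, np.float64(0.0002221828430057607))
t 15.3833 F [-0.2 -0.6 -0.2] z 0.1924
mid (array([ 0.49196234, -0.09407082]), 90, np.float64(0.00025337369628448)) foot (array([ 0.49333298, -0.09463575]), 30, np.float64(0.00040491952128701285))
in tool axes, mm: penguin-middle [-1.   1.1] tool-penguin [-74.4 -59.1] tool-middle [-75.4 -58.1]
orange dir -165.5 64
blob [374.3 111.1] 23 r mm 16.8 dir 171.4
blob [380.4 120.1] 34 r mm 9.8 dir -169.2
blob [371.2 127.5] 24 r mm 16.9 dir -144.1
crop origin 278 36
```

View pics/o12.png

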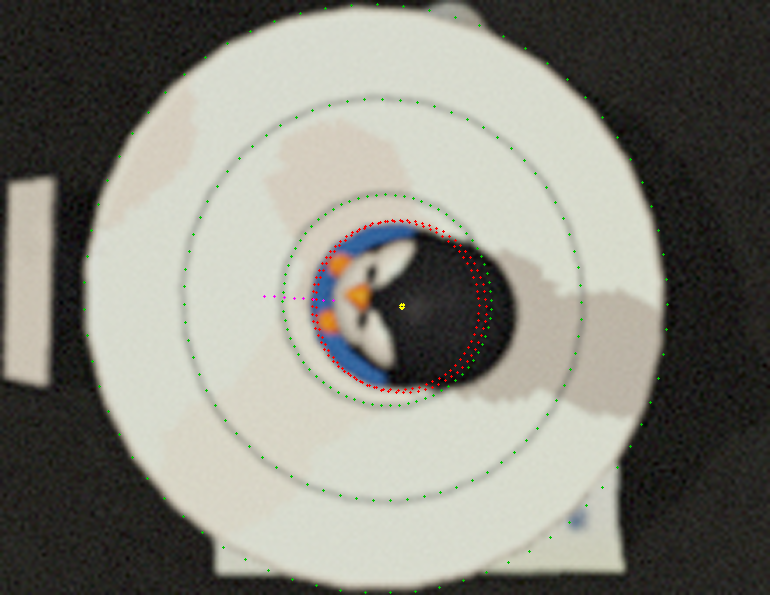

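The final picture shows the feet at crop (340,264) and (328,321), giving a facing of about 194° against the ticket's 200°. That puts the ticket roughly 10 mm off the line of sight. The penguin is upright and within 1.5 mm of the middle, with the robot clear, so I'm handing in.

```bash
python3 -c "
from bench import env
print(env.close_job())"
```

```text
the job is handed in; nothing more can be done
None
```

The job is handed in; the judge returned no verdict. By my last camera check, the penguin stands upright about 1.5 mm from the platter's middle, facing 6–7° off the ticket (about 15° allowed), with the robot clear of everything.

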